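Unlock the lid stay and close the finds case

ROBOT

A 7-joint arm with a two-finger parallel gripper is mounted at the origin on the work surface. World frame = base frame: x ahead of the robot, y to its left, z up, the work surface at z = 0. Lengths are in m, angles in rad, forces in N, time in s.
With the tool pointing down it reaches from about 0.4 to 0.9 m from the base axis. Payload 5.6 kg.
Tool frame: the origin (TCP) lies between the finger pads; the fingertips stand 17 mm ahead of it and the grasp point (between the pads) lies 2 mm behind it; z points along the fingers, y is the line along which they close (so a half turn about z gives the same grasp; the last joint's range is limited). The gripper opens to 92 mm and grips with 3 to 60 N. Pads are 20 mm wide; open, the fingers measure 128 mm over their backs; the gripper's body (75 mm by 189 mm) begins 69 mm behind the grasp point.
Start: joints at [-1.373, 0.468, -0.012, 1.603, 0.006, 1.071, -0.056], TCP at [0.155, 0.631, 0.232] pointing down, gripper open.
Joint ranges: [-2.53, 2.53], [-0.31, 2.02], [-1.57, 1.55], [0.28, 2.44], [-1.29, 4.43], [0.15, 1.84], [-2.92, 2.92]. Speed limits (rad/s): [2.57, 2.57, 3.14, 3.14, 3.14, 3.14, 3.14].

INTERFACE

Orientations are given as a rotation vector (axis times angle).
In Python, from bench import telemetry, camera, get_calibration, manip gives the robot as it stands.
- The arm moves only by the tool drive_tool, never from a script. Its argument "increments" is a list of rows, each a list of 7 numbers: the closure, from 0 (fully open) to 1 (shut), then the shift along the tool's x, y, z in mm, then the turn, a rotation vector about the tool's x, y, z in degrees. In form: [[fingers, x, y, z, ax, ay, az], ...]. A call has 1 to 12 rows; each row shifts and turns the commanded pose from where the row before left it, along the tool's axes as they then stand; what a row does not reach is not made up. A row lasts 1/8 s, in which the tool goes at most 62.5 mm and 10.7 degrees, less where a joint would pass 70% of its speed; a pose out of reach is approached as far as the arm can. A call with a gripper value outside its range is refused whole. The fingers move at their own pace and stop on an object; "squeeze" is the grip in N (left out, the last holds). Time passes only in rows, so rows that do not move let the fingers close. It gives the time, the measured TCP pose, the force, the opening and the grip force at its end, in the units of the state.
- telemetry.state(): the state, without advancing time (a new reading comes with each control period).
- camera(name): name is "scene" or "top" or "wrist"; returns (picture, depth): 480x640x3 uint8, blue, green, red; 480x640 float32, m along the optical axis (not along the pixel's ray), 0 where there is no reading.
- get_calibration(name): a dict with "fx", "fy", "cx", "cy" (pixels), "k1" (the pictures are not rectified: a ray, as slopes to the right and down, at radius r is drawn at 1 + k1 r^2 times it, then the intrinsics apply), "cam_to_world" (4x4, takes a point from camera to world coordinates). Camera axes: x right, y down, z forward; pixel columns grow to the right and rows downward; lengths in m; the calibration is good to about 2 mm. A picture is of the moment at which its call begins: read the wrist's pose just before it. get_calibration takes no time and is no camera call; for the wrist camera it gives the pose at the moment of the call.
- manip.job_done(): hands the job in; it is judged then, once.
The state is a dict: "t": time; "joints": joint angles; "dq": joint speeds; "effort": joint torques, N m; "eef_pos": TCP position; "eef_rot": TCP orientation; "ft_force": force on the tool from outside, world axes, zero at the start; "moment": the same for the moment, N m; "finger_gap": finger opening in m; "grip_force": force on a finger pad.
Only numpy, scipy, OpenCV 4.12 (cv2) and the standard library are available. Lean on these libraries where they do the work, as an engineer would, in place of code of your own. Each camera call takes 0.05 s, during which the arm holds its last target. There are 200 camera calls.

TASK

The ring case on the sorting table is held open by the folding metal stay on its end. Take the stay's knee by its knob and ease it up past centre so that it unlocks while the lid is still up, then lower the lid slowly without slamming it, and press it shut near its front edge steadily with about 10 N for a second to seat the dust seal. Never load the lid with more than 35 N, leave the lid closed and let go, and do not disturb the things lying around.

Things in the scene. Friction and masses are not known exactly. Their poses are not given: they have to be found in the camera images.
- case: Fixed open plywood case, 200 (x) by 280 (y) by 100 mm high, walls 9 mm, full of rows of rings, on levelling feet. Origin: centre of its underside, 2 to 20 mm above the table. The lid's hinge line runs along y at x=+100, z=100 mm; its front is -x. The steel folding stay is on the outside of the +y end (y=140 to 160 mm).
- lid: Plywood lid 200 x 280 x 12 mm, 0.3-0.55 kg. Origin mid hinge line (case 100, 0, 100 mm); extends along its own -x; own +z points out of its outer face (12.5 mm off); y is the hinge axis. Lid angle = its z from vertical: 0 shut (top at case z=112.5), 1.41 rad at start, outer face away from the case's front. Stiff hinge (0.62 N m) outweighs its weight: it stays where left, push it down from its outer face.
- lid_front (a point): Point on the lid's outer face, 170 mm from the hinge (30 mm from the free front edge), midway along y: the place to push and press. Axes as the lid's. Shut, it lies at case (-70, 0, 112.5 mm) on a firm seal: pressed with a gripper, the force rises some 10 to 15 N per mm.
- knee (a joint): Stay's knee angle, rad: 0 both arms in line (dead centre), -0.14 locked on its stop (knee sagging), positive unlocked and folding, 2.1 with the lid shut. Friction 0.16 N m, stays where left. Lid and stay move as one: the lid hardly moves near centre, it is at 1.35 rad at knee 0.4, 1.27 at 0.6. Pushing the lid folds the knee further once it is past about 0.3.
- stay_arm: Stay's lower arm, steel bar 13 x 5 mm, 85 mm between pins, turning in the case's x-z plane. Origin on its fixed pin at case (-50, 149, 35 mm); own x points to the knee, 40 degrees above the case's +x at start; swings up and to the front, to 119 degrees with the lid shut (66 at knee 0.6). The 116 mm upper arm joins the knee to the lid's edge, 75 mm from the hinge.
- knob (a point): Middle of the round steel finger knob sticking out level from the knee along the case's +y, free from above: 14 mm diameter, from case y=158 to 208 mm, with a 22 mm flange on the last 5 mm; point at y=185 mm. Fixed to the lower arm, it moves on an 85 mm circle about that arm's pin. Easing it over centre takes about 3-8 N.
- book: Bystander: blue hardback, 160 by 220 by 42 mm, origin under its centre.
- stapler: Bystander: grey and black stapler, 140 by 34 by 45 mm, origin under its centre.
- ring_tray: Bystander: clear tray with rings, 180 by 240 by 35 mm, origin under its centre.
- notepad: Bystander: notepad with pen, 100 by 140 by 20 mm, origin under its centre.

How it is judged:
On the way, in this order (a step that is already met when the one before it is completed fails the run):
1. the knee is past centre by at least 0.12 rad (unlocked) while the lid is still up (above 1.1 rad) (value of joint knee above 0.12 rad and angle between lid's own z axis and vertical above 1.1 rad), for 0.1 s.
2. the lid is shut (below 0.02 rad) and is pressed on with 8 to 12 N for 0.4 s (angle between lid's own z axis and vertical below 0.02 rad and contact force between lid and anything else between 8 and 12 N), for 0.4 s.
At the end, for the whole second after the job is handed in: the lid lies shut on the case (hinge below 0.02 rad, about 4 mm at its front edge) and at rest (angle between lid's own z axis and vertical below 0.02 rad and angular speed of lid below 0.05 rad/s); the robot touches nothing.
It fails at once if the lid is slammed (turns faster than 1.5 rad/s) (angular speed of lid above 1.5 rad/s).
It fails at once if more than 35 N on the lid (contact force between lid and anything else above 35 N).
It fails at once if a bystander is moved by more than 20 mm (distance of any of book, stapler, ring_tray, notepad from where it was at the start of the episode above 0.02 m).
It also fails if it takes over 72 s, if anything falls off the work surface, if the arm or the gripper's body presses on something with over 40 N, if the wrist force passes 120 N, or if a joint passes its speed limit or range.

## Working session

There is one attempt and no reset: what is moved stays moved. The work goes in short steps, Python scripts to look and compute and a tool call to move; the robot and the scene stay as the last step left them, time stands still between calls to the robot, and variables do not carry over. Pictures are saved under pics/ and viewed, at most 10 in all, crops included, and the job is handed in when it is done.

Besides the shell and the picture viewer there is one more tool, called after "Call:" by a JSON object that holds its "name" and its "arguments", one argument or row to a line. drive_tool: Moves the arm, as the interface text tells. Its arguments: {"type":"object","properties":{"increments":{"type":"array","items":{"type":"array","items":{"type":"number"}}},"squeeze":{"type":"number"}},"required":["increments"]}

```bash
mkdir -p pics; ls; cat > h.py <<'E'
import numpy as np, cv2
from bench import telemetry, camera, get_calibration, manip
def shot(n,tag):
    c=get_calibration(n); p,d=camera(n); cv2.imwrite(f'pics/{tag}.png',p); np.savez(f'pics/{tag}.npz',d=d,p=p,**c); return p,d,c
def pts(d,c,uv):
    uv=np.atleast_2d(np.array(uv,float)); K=np.array([[c['fx'],0,c['cx']],[0,c['fy'],c['cy']],[0,0,1.]])
    n=cv2.undistortPoints(uv.reshape(-1,1,2),K,np.array([float(c['k1']),0,0,0])).reshape(-1,2)
    z=d[uv[:,1].astype(int),uv[:,0].astype(int)]
    P=np.c_[n*z[:,None],z]; T=np.array(c['cam_to_world']); return P@T[:3,:3].T+T[:3,3]
def cloud(d,c):
    v,u=np.mgrid[0:480,0:640]; return pts(d,c,np.c_[u.ravel(),v.ravel()]).reshape(480,640,3)
E
python3 - <<'E'
from h import *
for n in('scene','top'):
    p,d,c=shot(n,n+'0'); print(n,np.round(c['cam_to_world'],3).tolist(),c['fx'],c['k1'])
print(telemetry.state())
E
```

```text
pics
scene [[-0.926, -0.35, 0.145, 0.316], [-0.379, 0.847, -0.373, 0.426], [0.008, -0.401, -0.916, 1.358], [0.0, 0.0, 0.0, 1.0]] 490.2086611779053 -0.12093382057070536
top [[-0.027, -0.996, 0.082, 0.356], [-1.0, 0.027, -0.01, -0.032], [0.008, -0.082, -0.997, 1.674], [0.0, 0.0, 0.0, 1.0]] 513.880371064752 -0.12946276773163637
{'t': 0.1, 'joints': array([-1.37300015,  0.46830063, -0.01160941,  1.60353815,  0.00605226,
        1.07134834, -0.05626777]), 'dq': array([ 7.10134808e-04, -2.06867745e-03, -1.20108942e-06, -1.99650589e-03,
       -2.36961827e-04, -7.31147592e-04,  9.97945846e-04]), 'effort': array([ 9.42461847e-04, -5.21646023e+01, -1.25684822e-02, -2.44363493e+01,
       -5.68588637e-02,  1.41047829e-02,  7.04370927e-05]), 'eef_pos': array([0.15496611, 0.63075422, 0.23072536]), 'eef_rot': array([-3.77326602e-01, -3.11881767e+00,  2.45197036e-03]), 'ft_force': array([ 0.194233  ,  0.29665313, -1.01559425]), 'moment': array([-0.00452847, -0.01564222,  0.04232244]), 'grip_force': 0.0, 'finger_gap': 0.09209011122307463}
```

View pics/scene0.png

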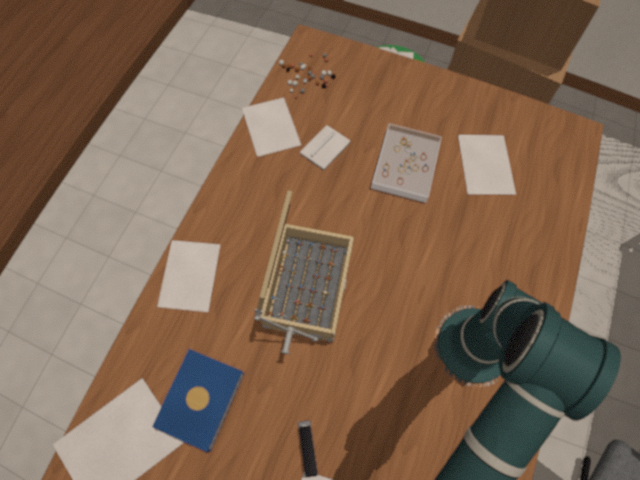

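View pics/top0.png

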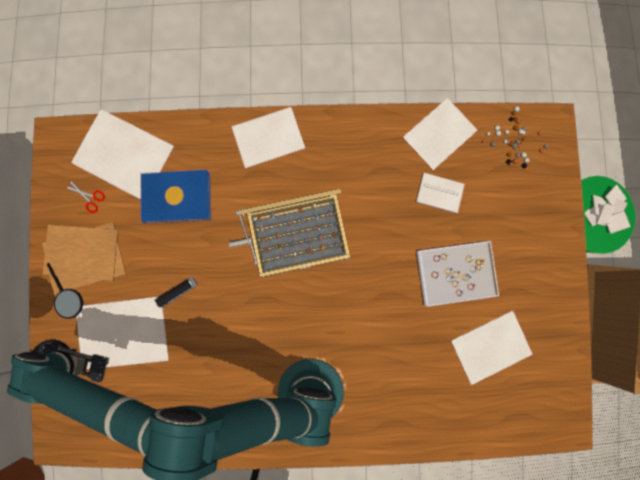

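The scene view shows the open case at about (305,285) with the lid standing at the left and the knob at (287,340). In the top view the case is at (300,235), the knob at (240,243), the stapler at (176,291) and the book at (175,196). Next I measure the case.

```bash
python3 - <<'E'
from h import *
for n in('top0','scene0'):
    f=np.load(f'pics/{n}.npz'); d=f['d'];X=cloud(d,f)
    roi=(X[...,0]>.3)&(X[...,0]<.75)&(X[...,1]>-.25)&(X[...,1]<.3)&(d>0)
    tab=X[roi&(X[...,2]<.02)]; print(n,'table z',np.median(tab[:,2]))
    m=roi&(X[...,2]>.09)&(X[...,2]<.135)
    m2=cv2.morphologyEx(m.astype(np.uint8),cv2.MORPH_OPEN,np.ones((1,1)))
    nn,l,s,c=cv2.connectedComponentsWithStats(m2); i=1+np.argmax(s[1:,4]); P=X[l==i]
    print('rim',len(P),np.percentile(P,[1,50,99],axis=0).round(3).tolist(), cv2.minAreaRect((P[:,:2]*1000).astype(np.float32)))
    P=X[roi&(X[...,2]>.16)]; print('lid',len(P),np.percentile(P,[1,50,99],axis=0).round(3).tolist())
    if len(P)>20:
        print(cv2.minAreaRect((P[:,:2]*1000).astype(np.float32)))
kn=[(x,y) for n,x,y in [('t',240,243)]]
f=np.load('pics/top0.npz');X=cloud(f['d'],f)
for u in range(228,256,3): print(u,[ (v,*X[v,u].round(3)) for v in range(238,250) if X[v,u,2]>.05])
f=np.load('pics/scene0.npz');X=cloud(f['d'],f)
for v in range(326,362,4): print(v,[ (u,*X[v,u].round(3)) for u in range(278,298) if X[v,u,2]>.05])
p=cv2.resize(cv2.imread('pics/scene0.png')[180:370,230:370],None,fx=4,fy=4,interpolation=cv2.INTER_CUBIC)[:600];cv2.imwrite('pics/c1.png',p[200:])
E
```

```text
top0 table z -0.0011346351807814958
rim 905 [[0.379, -0.128, 0.091], [0.477, 0.021, 0.106], [0.614, 0.173, 0.115]] ((495.5706787109375, 22.897506713867188), (201.46571350097656, 280.8962097167969), 10.593154907226562)
lid 580 [[0.541, -0.097, 0.17], [0.568, 0.044, 0.304], [0.598, 0.197, 0.311]]
((578.6279907226562, 49.33961486816406), (38.088783264160156, 302.0127258300781), 10.653922080993652)
scene0 table z -0.0006214552678296403
rim 1519 [[0.379, -0.127, 0.091], [0.483, 0.071, 0.106], [0.611, 0.231, 0.12]] ((490.32073974609375, 57.1270751953125), (201.45579528808594, 355.1497497558594), 9.670726776123047)
lid 823 [[0.541, -0.097, 0.166], [0.564, 0.072, 0.305], [0.597, 0.196, 0.31]]
((577.0772705078125, 48.222076416015625), (34.60913848876953, 302.0978698730469), 9.904083251953125)
228 []
231 [(242, np.float64(0.48), np.float64(0.23), np.float64(0.101)), (243, np.float64(0.477), np.float64(0.23), np.float64(0.098)), (244, np.float64(0.474), np.float64(0.23), np.float64(0.103)), (245, np.float64(0.471), np.float64(0.23), np.float64(0.1)), (246, np.float64(0.468), np.float64(0.231), 
[... 6670 characters left out ...]
481), np.float64(0.22), np.float64(0.099)), (285, np.float64(0.479), np.float64(0.219), np.float64(0.102)), (286, np.float64(0.476), np.float64(0.218), np.float64(0.104)), (287, np.float64(0.474), np.float64(0.217), np.float64(0.101)), (288, np.float64(0.472), np.float64(0.215), np.float64(0.098))]
350 [(282, np.float64(0.481), np.float64(0.232), np.float64(0.107)), (283, np.float64(0.478), np.float64(0.231), np.float64(0.108)), (284, np.float64(0.476), np.float64(0.231), np.float64(0.11)), (285, np.float64(0.474), np.float64(0.23), np.float64(0.109)), (286, np.float64(0.472), np.float64(0.228), np.float64(0.102)), (287, np.float64(0.469), np.float64(0.227), np.float64(0.105))]
354 []
358 []
```

```bash
cat >> h.py <<'E'
from scipy.spatial.transform import Rotation as Ro
yaw=np.radians(10.4); C=np.array([.4956,.0229,.006])
Rc=Ro.from_euler('z',yaw)
def W(p): return Rc.apply(np.array(p)/1000)+C     # case mm -> world m
def toolR(tilt):  # tool y = case x, z down and leaning to case -y
    t=np.radians(tilt); z=np.array([0,-np.sin(t),-np.cos(t)]); y=np.array([1.,0,0]); x=np.cross(y,z)
    return Rc*Ro.from_matrix(np.c_[x,y,z])
def cur():
    s=telemetry.state(); return s['eef_pos'],Ro.from_rotvec(s['eef_rot'])
def delta(p,R,p2,R2): return R.inv().apply(p2-p)*1000, np.degrees((R.inv()*R2).as_rotvec())
def knob(th,y=184): return [-50+85*np.cos(np.radians(th)),y,35+85*np.sin(np.radians(th))]
E
python3 - <<'E'
from h import *
p,R=cur(); R2=toolR(20); g=W(knob(40))+R2.apply([0,0,.002]); hov=g+R2.apply([0,0,-.08])
print('grasp',g,'hover',hov)
d,r=delta(p,R,hov,R2); print('turn',r.round(1)); 
print('shift in final tool axes',(R2.inv().apply(hov-p)*1000).round(1), 'in start axes',d.round(1))
E
```

```text
grasp [0.47737344 0.20593267 0.09375756] hover [0.47243415 0.23284477 0.16893297]
turn [ 11.4 -17.7  65.1]
shift in final tool axes [-400.5  240.4  211.5] in start axes [-403.2 -310.6   62.3]
```

Call:
{"name": "drive_tool", "arguments": {
  "increments": [
    [0.2,0,0,0,1.43,-2.21,8.14],
    [0.2,0,0,0,1.43,-2.21,8.14],
    [0.2,0,0,0,1.43,-2.21,8.14],
    [0.2,0,0,0,1.43,-2.21,8.14],
    [0.2,0,0,0,1.43,-2.21,8.14],
    [0.2,0,0,0,1.43,-2.21,8.14],
    [0.2,0,0,0,1.43,-2.21,8.14],
    [0.2,0,0,0,1.43,-2.21,8.14],
    [0.2,0,0,0,0,0,0]
  ],
  "squeeze": 15
}}

```text
t: 1.23
eef_pos: [0.155, 0.6313, 0.2303]
eef_rot: [1.826, 2.195, -0.323]
ft_force: [-0.9, -0.5, -0.2]
finger_gap: 0.0735
grip_force: 0.0
```

Call:
{"name": "drive_tool", "arguments": {
  "increments": [
    [0.2,-35,21,18,0,0,0],
    [0.2,-35,21,18,0,0,0],
    [0.2,-35,21,18,0,0,0],
    [0.2,-35,21,18,0,0,0],
    [0.2,-35,21,18,0,0,0],
    [0.2,-35,21,18,0,0,0],
    [0.2,-35,21,18,0,0,0],
    [0.2,-35,21,18,0,0,0],
    [0.2,-35,21,18,0,0,0],
    [0.2,-35,21,18,0,0,0],
    [0.2,-35,21,18,0,0,0],
    [0.2,0,0,0,0,0,0]
  ]
}}

```text
t: 2.72
eef_pos: [0.461, 0.2466, 0.1769]
eef_rot: [1.833, 2.191, -0.323]
ft_force: [0.6, 0.5, 0.5]
finger_gap: 0.073
grip_force: 0.0
```

```bash
python3 - <<'E'
from h import *
p,R=cur(); s=telemetry.state(); print(s['t'],p,s['ft_force'],s['finger_gap'],s['joints'].round(2)); R2=toolR(20); g=W(knob(40))+R2.apply([0,0,.002]); hov=g+R2.apply([0,0,-.08])
print([a.round(1) for a in delta(p,R,hov,R2)])
shot('wrist','w1')
E
```

```text
2.725 [0.46103695 0.24655912 0.17687184] [0.56271417 0.50283916 0.5453605 ] 0.07296563867035814 [-1.09  0.43  0.46  1.9   0.14  1.01 -0.57]
[array([-11.9,   8.8,  12.8]), array([-0.1, -0. , -0.2])]
```

View pics/w1.png

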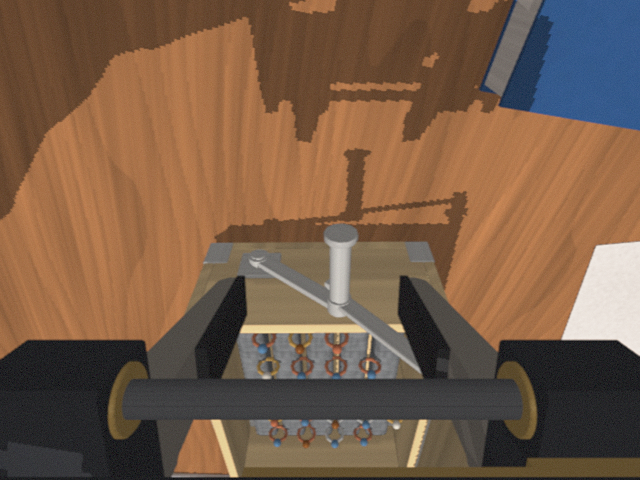

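The wrist view shows the knob running from its flange at (341,235) to its root at (338,305), between the fingers. I measure its axis here.

```bash
python3 - <<'E'
from h import *
f=np.load('pics/w1.npz'); 
for v in (262,275,290):
    P=pts(f['d'],f,[(u,v) for u in range(325,356)]); Q=Rc.inv().apply(P-C)*1000; k=Q[:,2]>75
    u=np.arange(325,356)[k]; print(v,u.min(),u.max(),Q[k].mean(0).round(1),Q[k].min(0).round(1),Q[k].max(0).round(1))
print(np.array(knob(40)))
E
```

```text
262 329 349 [ 17.4 192.9  98.3] [ 11.  189.2  93.8] [ 24.1 194.3 100.1]
275 329 349 [ 17.7 181.3  97.9] [ 11.1 177.   93. ] [ 24.6 182.8  99.5]
290 325 348 [ 16.3 165.1  95.2] [  8.5 150.3  79.7] [ 24.4 169.7 100. ]
[ 15.11377767 184.          89.63694682]
```

```bash
sed -i 's/C=np.array.*/C=np.array([.4973,.0232,.0079])/' h.py; python3 - <<'E'
from h import *
p,R=cur(); R2=toolR(20); g=W(knob(40))+R2.apply([0,0,.002])
print([a.round(1) for a in delta(p,R,g,R2)])
q=g
for th in (45,50,55,60,62,65,70,75,80,85,90,95,100,105,110,115,119):
    n=W(knob(th))+R2.apply([0,0,.002]); print(th,(R2.inv().apply(n-q)*1000).round(2)); q=n
E
```

```text
[array([-15.2,  11.1,  91.8]), array([-0. , -0.1, -0.1])]
45 [-1.87 -5.01 -5.14]
50 [-1.71 -5.47 -4.71]
55 [-1.54 -5.88 -4.24]
60 [-1.36 -6.25 -3.74]
62 [-0.49 -2.59 -1.35]
65 [-0.68 -3.98 -1.87]
70 [-0.97 -6.85 -2.67]
75 [-0.76 -7.07 -2.1 ]
80 [-0.55 -7.24 -1.51]
85 [-0.33 -7.35 -0.91]
90 [-0.11 -7.41 -0.3 ]
95 [ 0.11 -7.41  0.3 ]
100 [ 0.33 -7.35  0.91]
105 [ 0.55 -7.24  1.51]
110 [ 0.76 -7.07  2.1 ]
115 [ 0.97 -6.85  2.67]
119 [ 0.92 -5.29  2.53]
```

Call:
{"name": "drive_tool", "arguments": {
  "increments": [
    [0.4,-5,3.7,0,0,0,0],
    [0.4,-5,3.7,0,0,0,0],
    [0.4,-5.2,3.7,12,0,0,0],
    [0.4,0,0,20,0,0,0],
    [0.4,0,0,20,0,0,0],
    [0.4,0,0,20,0,0,0],
    [0.4,0,0,20,0,0,0],
    [0.4,0,0,0,0,0,0]
  ]
}}

```text
t: 3.78
eef_pos: [0.478, 0.2061, 0.094]
eef_rot: [1.829, 2.194, -0.327]
ft_force: [-0.5, -0.3, 0.7]
finger_gap: 0.055
grip_force: 0.0
```

Call:
{"name": "drive_tool", "arguments": {
  "increments": [
    [0.65,0,0,0,0,0,0],
    [0.75,0,0,0,0,0,0],
    [0.85,0,0,0,0,0,0],
    [1,0,0,0,0,0,0],
    [1,0,0,0,0,0,0],
    [1,0,0,0,0,0,0]
  ],
  "squeeze": 15
}}

```text
t: 4.53
eef_pos: [0.4799, 0.208, 0.0958]
eef_rot: [1.829, 2.194, -0.318]
ft_force: [3.1, 0.6, 1.5]
finger_gap: 0.0137
grip_force: 15.0
```

```bash
python3 - <<'E'
from h import *
p,R=cur(); s=telemetry.state(); R2=toolR(20); g=W(knob(40))+R2.apply([0,0,.002])
print([a.round(1) for a in delta(p,R,g,R2)],s['ft_force'],s['grip_force'],s['finger_gap'])
shot('wrist','w2')
E
```

```text
[array([-1.5, -1.1,  0.7]), array([ 0.1, -0.1, -0. ])] [3.06822853 0.64196625 1.4997415 ] 14.996109902858734 0.013719137974336017
```

View pics/w2.png

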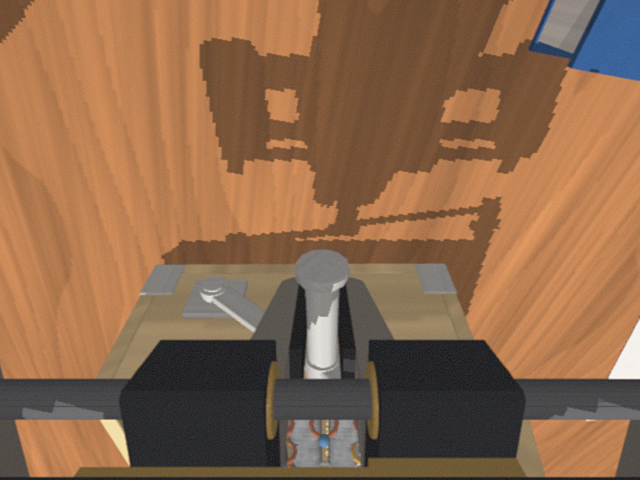

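The knob is held between the pads (gap 13.7 mm, grip 15 N), with the flange at (322,270) clear outside them. Now I ease it up along its arc.

Call:
{"name": "drive_tool", "arguments": {
  "increments": [
    [1,-0.9,-2.5,-2.6,0,0,0],
    [1,-0.9,-2.5,-2.6,0,0,0],
    [1,-0.9,-2.7,-2.4,0,0,0],
    [1,-0.9,-2.7,-2.4,0,0,0],
    [1,-0.8,-2.9,-2.1,0,0,0],
    [1,-0.8,-2.9,-2.1,0,0,0],
    [1,-0.7,-3.1,-1.9,0,0,0],
    [1,-0.7,-3.1,-1.9,0,0,0],
    [1,0,0,0,0,0,0]
  ]
}}

```text
t: 5.7
eef_pos: [0.4597, 0.2043, 0.1157]
eef_rot: [1.827, 2.193, -0.313]
ft_force: [7.7, 0.1, 3.0]
finger_gap: 0.0133
grip_force: 15.0
```

```bash
python3 - <<'E'
from h import *
p,R=cur(); s=telemetry.state(); R2=toolR(20); q=Rc.inv().apply(p-R2.apply([0,0,.002])-C)*1000
print(q.round(1),knob(60),np.degrees(np.arctan2(q[2]-35,q[0]+50)),s['ft_force'],s['finger_gap'])
p,d,c=shot('scene','s2'); X=cloud(d,c)
P=X[(X[...,0]>.45)&(X[...,0]<.7)&(X[...,1]>-.08)&(X[...,1]<.12)&(X[...,2]>.16)&(d>0)]; Q=Rc.inv().apply(P-C)*1000
print(len(Q),np.percentile(Q,[2,50,98],axis=0).round())
t=Q[Q[:,2]>np.percentile(Q[:,2],95)-8]; print(t.mean(0))
cv2.imwrite('pics/s2c.png',cv2.resize(p[170:370,220:400],None,fx=3,fy=3))
E
```

```text
[ -4.3 185.6 109.7] [np.float64(-7.499999999999993), 184, np.float64(108.61215932167728)] 58.55146895610338 [7.68535052 0.13170428 3.02913173] 0.013323745408371907
738 [[  57. -113.  160.]
 [  66.  -10.  294.]
 [ 100.   82.  300.]]
[ 63.37883137 -11.01620245 296.29679144]
```

View pics/s2c.png

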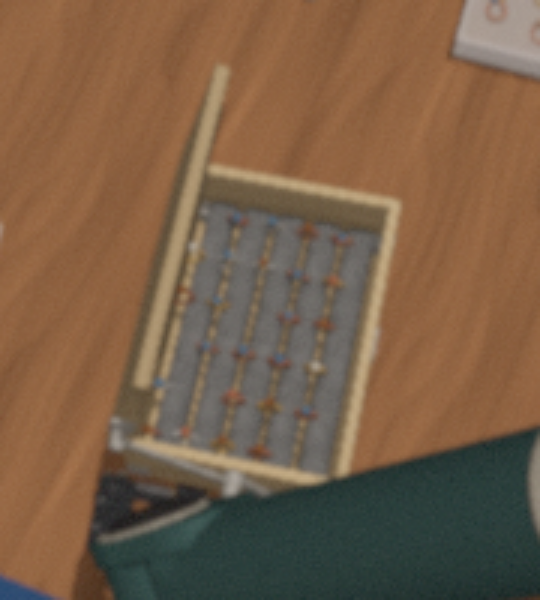

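The crop shows the lid still up, tipped slightly to the front, with the knee at the bottom (230,485) raised. The knob's arc angle is about 58.5°, so the knee is near 0.43 and unlocked. I lower the lid by carrying the knob on round its arc.

Call:
{"name": "drive_tool", "arguments": {
  "increments": [
    [1,-0.6,-3.3,-1.6,0,0,0],
    [1,-0.6,-3.3,-1.6,0,0,0],
    [1,-0.5,-3.4,-1.3,0,0,0],
    [1,-0.5,-3.4,-1.3,0,0,0],
    [1,-0.4,-3.5,-1.0,0,0,0],
    [1,-0.4,-3.5,-1.0,0,0,0],
    [1,-0.3,-3.6,-0.8,0,0,0],
    [1,-0.3,-3.6,-0.8,0,0,0],
    [1,-0.2,-3.7,-0.5,0,0,0],
    [1,-0.2,-3.7,-0.5,0,0,0],
    [1,0,0,0,0,0,0]
  ]
}}

```text
t: 7.12
eef_pos: [0.4281, 0.1987, 0.1287]
eef_rot: [1.826, 2.192, -0.306]
ft_force: [10.4, 0.6, 13.7]
finger_gap: 0.0133
grip_force: 15.0
```

```bash
cat > chk.py <<'E'
from h import *
p,R=cur(); s=telemetry.state(); q=Rc.inv().apply(p-R.apply([0,0,.002])-C)*1000
print(s['t'],q.round(1),'r',np.hypot(q[2]-35,q[0]+50).round(1),'th',np.degrees(np.arctan2(q[2]-35,q[0]+50)).round(1),s['ft_force'].round(1),s['finger_gap'])
_,d,c=shot('scene','s3'); X=cloud(d,c); Q=Rc.inv().apply(X-C)*1000
m=(d>0)&(abs(Q[...,1])<100)&(abs(Q[...,0])<130)&(Q[...,2]>125)&(Q[...,2]<320); Q=Q[m]
if len(Q):
    i=Q[:,0]<np.percentile(Q[:,0],5)+6; print(len(Q),'front edge',np.median(Q[i],0).round(1),np.percentile(Q,[2,98],axis=0).round())
    h=np.array([100,100.]); e=np.median(Q[i],0)[[0,2]]-h; print('phi~',np.arctan2(e[1],-e[0]).round(3))
E
python3 chk.py
```

```text
7.125 [-36.4 185.8 122.7] r 88.7 th 81.2 [10.4  0.6 13.7] 0.013266102084602502Traceback (most recent call last):
  File "chk.py", line 4, in <module>
    _,d,c=shot('scene','s3'); X=cloud(d,c); Q=Rc.inv().apply(X-C)*1000
                                              ~~~~~~~~~~~~~~^^^^^
  File "scipy/spatial/transform/_rotation.pyx", line 2580, in scipy.spatial.transform._rotation.Rotation.apply
ValueError: Expected input of shape (3,) or (P, 3), got (480, 640, 3).
```

Call:
{"name": "drive_tool", "arguments": {
  "increments": [
    [1,-0.5,0,-1.4,0,0,0],
    [1,-0.5,0,-1.4,0,0,0],
    [1,0,0,0,0,0,0]
  ]
}}

```text
t: 7.55
eef_pos: [0.4254, 0.1982, 0.1296]
eef_rot: [1.828, 2.194, -0.312]
ft_force: [8.9, 1.3, -0.0]
finger_gap: 0.0134
grip_force: 15.0
```

```bash
sed -i 's/Q=Rc.inv().apply(X-C)\*1000$/Q=Rc.inv().apply(X.reshape(-1,3)-C).reshape(X.shape)*1000/' chk.py; python3 chk.py
```

```text
7.55 [-39.2 185.8 123.6] r 89.2 th 83.0 [ 8.9  1.3 -0. ] 0.01340632276498387
2475 front edge [  1.5   6.1 273.9] [[ -2. -95. 129.]
 [ 98.  96. 277.]]
phi~ 1.056
```

Call:
{"name": "drive_tool", "arguments": {
  "increments": [
    [1,-0.1,-3.7,-0.1,0,0,0],
    [1,0,-3.7,-0.1,0,0,0],
    [1,0,-3.7,0.1,0,0,0],
    [1,0.1,-3.7,0.1,0,0,0],
    [1,0.2,-3.7,0.4,0,0,0],
    [1,0.2,-3.7,0.5,0,0,0],
    [1,0,0,0,0,0,0]
  ]
}}

```text
t: 8.48
eef_pos: [0.4043, 0.1945, 0.1296]
eef_rot: [1.827, 2.194, -0.31]
ft_force: [7.7, 0.5, 8.8]
finger_gap: 0.0135
grip_force: 15.0
```

```bash
python3 chk.py
```

```text
8.475 [-60.6 186.  123.5] r 89.2 th 96.8 [7.7 0.5 8.8] 0.013532892628782026
3629 front edge [-40.    6.6 241.5] [[-43. -96. 128.]
 [ 89.  96. 244.]]
phi~ 0.791
```

Call:
{"name": "drive_tool", "arguments": {
  "increments": [
    [1,-0.2,-3,-0.5,0,0,0],
    [1,0,-3,0.2,0,0,0],
    [1,0.2,-3,0.6,0,0,0],
    [1,0.2,-3,0.7,0,0,0],
    [1,0.3,-2.9,0.8,0,0,0],
    [1,0,0,0,0,0,0]
  ]
}}

```text
t: 9.28
eef_pos: [0.3896, 0.1918, 0.1274]
eef_rot: [1.827, 2.194, -0.31]
ft_force: [8.7, 1.2, 7.3]
finger_gap: 0.0135
grip_force: 15.0
```

```bash
python3 chk.py
```

```text
9.275 [-75.5 186.  121.4] r 90.0 th 106.4 [8.7 1.2 7.3] 0.013506636807959873
4173 front edge [-68.    5.  203.1] [[-72. -96. 127.]
 [ 78.  96. 205.]]
phi~ 0.551
```

Call:
{"name": "drive_tool", "arguments": {
  "increments": [
    [1,0.2,-1.7,0.4,0,0,0],
    [1,0.2,-1.7,0.5,0,0,0],
    [1,0.2,-1.7,0.6,0,0,0],
    [1,0.2,-1.7,0.6,0,0,0],
    [1,0.2,-1.6,0.6,0,0,0],
    [1,0.2,-1.6,0.6,0,0,0],
    [1,0,0,0,0,0,0]
  ]
}}

```text
t: 10.2
eef_pos: [0.3808, 0.1903, 0.1243]
eef_rot: [1.827, 2.194, -0.308]
ft_force: [10.9, 0.8, 9.0]
finger_gap: 0.0137
grip_force: 15.0
```

```bash
python3 chk.py
```

```text
10.2 [-84.4 186.1 118.3] r 90.1 th 112.4 [10.9  0.8  9. ] 0.013721705897954928
4109 front edge [-83.9   5.6 167.6] [[-88. -96. 126.]
 [ 61.  96. 170.]]
phi~ 0.352
```

Call:
{"name": "drive_tool", "arguments": {
  "increments": [
    [1,0.2,-1.5,0.5,0,0,0],
    [1,0.2,-1.5,0.6,0,0,0],
    [1,0.2,-1.5,0.6,0,0,0],
    [1,0,0,0,0,0,0]
  ]
}}

```text
t: 10.75
eef_pos: [0.3777, 0.1899, 0.123]
eef_rot: [1.826, 2.193, -0.304]
ft_force: [12.6, 0.4, 11.1]
finger_gap: 0.0135
grip_force: 15.0
```

```bash
python3 chk.py
```

```text
10.75 [-87.6 186.2 117. ] r 90.2 th 114.6 [12.6  0.4 11.1] 0.013455644261787228
3569 front edge [-89.4   6.4 148. ] [[-93. -96. 125.]
 [ 43.  96. 151.]]
phi~ 0.248
```

Call:
{"name": "drive_tool", "arguments": {
  "increments": [
    [1,0.2,-1.4,0.5,0,0,0],
    [1,0.2,-1.4,0.5,0,0,0],
    [1,0,0,0,0,0,0]
  ]
}}

```text
t: 11.18
eef_pos: [0.3764, 0.1896, 0.1224]
eef_rot: [1.826, 2.192, -0.301]
ft_force: [17.1, -0.1, 13.0]
finger_gap: 0.0134
grip_force: 15.0
```

```bash
python3 chk.py
```

```text
11.175 [-88.9 186.2 116.4] r 90.2 th 115.5 [17.1 -0.1 13. ] 0.013375661027866729
2827 front edge [-91.9   5.7 137.9] [[-95. -96. 125.]
 [ 23.  96. 141.]]
phi~ 0.195
```

Call:
{"name": "drive_tool", "arguments": {
  "increments": [
    [1,-0.5,2,-1.5,0,0,0],
    [0.6,0,0,0,0,0,0],
    [0.5,0,0,0,0,0,0],
    [0.5,0,0,0,0,0,0],
    [0.5,0,0,-10,0,0,0],
    [0.5,0,0,-20,0,0,0],
    [0.5,0,0,-30,0,0,0],
    [0.5,0,0,-35,0,0,0],
    [0.5,0,0,-15,0,0,0],
    [0.5,0,0,0,0,0,0]
  ]
}}

```text
t: 12.48
eef_pos: [0.3641, 0.2249, 0.2248]
eef_rot: [1.829, 2.196, -0.319]
ft_force: [0.0, -1.2, 0.4]
finger_gap: 0.0461
grip_force: 0.0
```

```bash
python3 chk.py; python3 - <<'E'
from h import *
p,R=cur(); R2=toolR(0); a=W([-70,0,112.5]); hov=a+[0,0,.017+.075]
print(a,hov,telemetry.state()['finger_gap']); d,r=delta(p,R,hov,R2); print(d.round(1),r.round(1),(R2.inv().apply(hov-p)*1000).round(1))
E
```

```text
12.475 [-94.6 223.1 218.8] r 189.1 th 103.6 [ 0.  -1.2  0.4] 0.046063946359017574
2861 front edge [-91.8   5.  137.8] [[-95. -96. 125.]
 [ 22.  96. 141.]]
phi~ 0.195
[0.42845    0.01056366 0.1204    ] [0.42845    0.01056366 0.2124    ] 0.045905833191052736
[-204.4   25.1   86.5] [-0.  19.9 -0. ] [-221.7   25.1   11.6]
```

Call:
{"name": "drive_tool", "arguments": {
  "increments": [
    [1,0,0,0,0,6.6,0],
    [1,0,0,0,0,6.6,0],
    [1,0,0,0,0,6.7,0],
    [1,-25,3,0,0,0,0],
    [1,-30,3,1,0,0,0],
    [1,-30,3,2,0,0,0],
    [1,-30,3,2,0,0,0],
    [1,-30,3,2,0,0,0],
    [1,-30,3,2,0,0,0],
    [1,-30,4,2,0,0,0],
    [1,-17,3,0,0,0,0],
    [1,0,0,0,0,0,0]
  ],
  "squeeze": 5
}}

```text
t: 14.02
eef_pos: [0.4279, 0.0091, 0.2125]
eef_rot: [-2.015, -2.41, 0.004]
ft_force: [-1.2, 0.3, 0.0]
finger_gap: 0.0009
grip_force: 0.0
```

```bash
python3 - <<'E'
from h import *
p,R=cur(); R2=toolR(0); a=W([-70,0,112.5]); s=telemetry.state(); print(s['ft_force'],s['finger_gap'],s['t'])
d,r=delta(p,R,a+[0,0,.017],R2); print(d.round(1),r.round(1))
E
```

```text
[-1.24863614  0.32971433  0.03456675] 0.0009002399383465111 14.025
[ 1.5  1.  75.1] [-0.1  0.1 -0.2]
```

Call:
{"name": "drive_tool", "arguments": {
  "increments": [
    [1,0.7,0.5,14,0,0,0],
    [1,0.8,0.5,14,0,0,0],
    [1,0,0,12,0,0,0],
    [1,0,0,4,0,0,0],
    [1,0,0,3,0,0,0],
    [1,0,0,3,0,0,0],
    [1,0,0,3,0,0,0],
    [1,0,0,3,0,0,0],
    [1,0,0,3,0,0,0],
    [1,0,0,3,0,0,0],
    [1,0,0,3,0,0,0],
    [1,0,0,0,0,0,0]
  ]
}}

```text
t: 15.52
eef_pos: [0.4296, 0.0121, 0.1483]
eef_rot: [2.011, 2.413, -0.0]
ft_force: [0.1, -0.7, 0.6]
finger_gap: 0.0008
grip_force: 0.0
```

Call:
{"name": "drive_tool", "arguments": {
  "increments": [
    [1,0,0,2,0,0,0],
    [1,0,0,2,0,0,0],
    [1,0,0,2,0,0,0],
    [1,0,0,0,0,0,0],
    [1,0,0,0,0,0,0]
  ]
}}

```text
t: 16.15
eef_pos: [0.4297, 0.0123, 0.1425]
eef_rot: [2.011, 2.413, 0.0]
ft_force: [-0.1, 0.4, -0.4]
finger_gap: 0.0003
grip_force: 0.0
```

```bash
python3 chk.py
```

```text
16.15 [-68.5   1.5 136.6] r 103.3 th 100.3 [-0.1  0.4 -0.4] 0.0003325964582041632
1153 front edge [-121.6   17.   245.7] [[-127.  -25.  143.]
 [  23.   36.  306.]]
phi~ 0.581
```

```bash
cat > lid.py <<'E'
from h import *
for n in ('scene','top'):
    _,d,c=shot(n,'l'+n); X=cloud(d,c); Q=(Rc.inv().apply(X.reshape(-1,3)-C)*1000)
    for lo,hi in((-95,-75),(-20,20),(75,95)):
        print(n,lo,[np.median(k[:,2]).round(1) if len(k)>3 else None for x in (-85,-60,-30,0,30,60,90) for k in [Q[(abs(Q[:,0]-x)<8)&(abs(Q[:,1]+85)<35)&(Q[:,2]<160)&(Q[:,2]>60)]]]) if lo<-50 else None
E
python3 lid.py
```

```text
scene -95 [None, None, None, np.float64(114.7), np.float64(113.5), np.float64(113.4), np.float64(112.7)]
top -95 [np.float64(115.9), np.float64(115.7), np.float64(114.3), np.float64(114.4), np.float64(113.4), np.float64(112.2), np.float64(111.5)]
```

View pics/lscene.png

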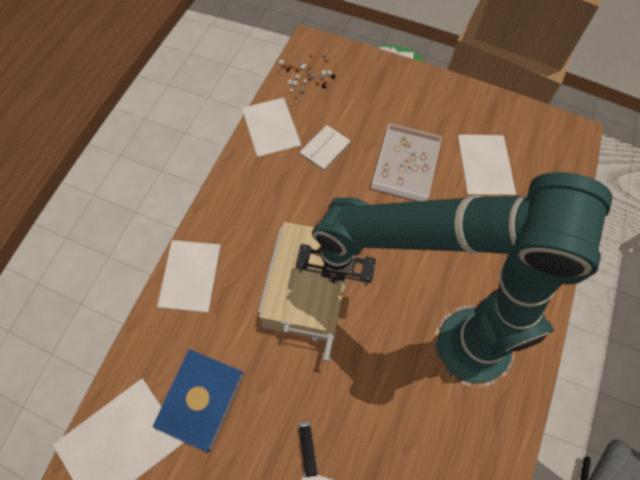

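The lid has followed the closed fingers down to about 0.02 rad, with the gripper at (335,260) over its front and the bystanders where they were. Now I press gently.

Call:
{"name": "drive_tool", "arguments": {
  "increments": [
    [1,0,0,0.7,0,0,0],
    [1,0,0,0.7,0,0,0],
    [1,0,0,0.6,0,0,0],
    [1,0,0,0,0,0,0]
  ]
}}

```text
t: 16.8
eef_pos: [0.4295, 0.0122, 0.1405]
eef_rot: [2.011, 2.413, -0.0]
ft_force: [-1.4, -0.4, 3.0]
finger_gap: 0.0007
grip_force: 0.8
```

Call:
{"name": "drive_tool", "arguments": {
  "increments": [
    [1,0,0,0.5,0,0,0],
    [1,0,0,0.5,0,0,0],
    [1,0,0,0,0,0,0]
  ]
}}

```text
t: 17.18
eef_pos: [0.4294, 0.0122, 0.1395]
eef_rot: [2.011, 2.413, -0.0]
ft_force: [0.1, 0.6, 1.4]
finger_gap: 0.0006
grip_force: 0.8
```

Call:
{"name": "drive_tool", "arguments": {
  "increments": [
    [1,0,0,0.5,0,0,0],
    [1,0,0,0,0,0,0]
  ]
}}

```text
t: 17.42
eef_pos: [0.4294, 0.0122, 0.139]
eef_rot: [2.011, 2.413, -0.001]
ft_force: [-1.4, 0.6, 1.3]
finger_gap: 0.0003
grip_force: 0.8
```

Call:
{"name": "drive_tool", "arguments": {
  "increments": [
    [1,0,0,0.5,0,0,0],
    [1,0,0,0,0,0,0]
  ]
}}

```text
t: 17.68
eef_pos: [0.4293, 0.0121, 0.1384]
eef_rot: [2.011, 2.413, -0.001]
ft_force: [-1.7, 0.4, 2.3]
finger_gap: 0.0009
grip_force: 0.8
```

Call:
{"name": "drive_tool", "arguments": {
  "increments": [
    [1,0,0,0.5,0,0,0],
    [1,0,0,0,0,0,0]
  ]
}}

```text
t: 17.92
eef_pos: [0.4293, 0.0121, 0.1384]
eef_rot: [-2.011, -2.413, 0.0]
ft_force: [-2.4, -0.2, 8.0]
finger_gap: 0.0006
grip_force: 4.3
```

Call:
{"name": "drive_tool", "arguments": {
  "increments": [
    [1,0,0,0.2,0,0,0],
    [1,0,0,0,0,0,0]
  ]
}}

```text
t: 18.18
eef_pos: [0.4293, 0.0122, 0.1384]
eef_rot: [-2.011, -2.413, 0.0]
ft_force: [-3.6, 0.7, 11.0]
finger_gap: 0.0006
grip_force: 5.6
```

Call:
{"name": "drive_tool", "arguments": {
  "increments": [
    [1,0,0,0,0,0,0]
  ]
}}

```text
t: 18.3
eef_pos: [0.4294, 0.0122, 0.1384]
eef_rot: [-2.011, -2.413, 0.0]
ft_force: [-3.8, 0.6, 11.3]
finger_gap: 0.0006
grip_force: 5.6
```

Call:
{"name": "drive_tool", "arguments": {
  "increments": [
    [1,0,0,0,0,0,0]
  ]
}}

```text
t: 18.42
eef_pos: [0.4293, 0.0122, 0.1383]
eef_rot: [-2.011, -2.413, 0.0]
ft_force: [-3.9, 0.1, 11.9]
finger_gap: 0.0005
grip_force: 5.6
```

Call:
{"name": "drive_tool", "arguments": {
  "increments": [
    [1,0,0,0,0,0,0]
  ]
}}

```text
t: 18.55
eef_pos: [0.4293, 0.0122, 0.1383]
eef_rot: [-2.011, -2.413, 0.0]
ft_force: [-4.4, -0.4, 11.0]
finger_gap: 0.0006
grip_force: 5.6
```

Call:
{"name": "drive_tool", "arguments": {
  "increments": [
    [1,0,0,-0.15,0,0,0],
    [1,0,0,0,0,0,0],
    [1,0,0,0,0,0,0]
  ]
}}

```text
t: 18.92
eef_pos: [0.4293, 0.0121, 0.1384]
eef_rot: [-2.011, -2.413, 0.0]
ft_force: [-3.0, -0.6, 9.4]
finger_gap: 0.0005
grip_force: 4.5
```

```bash
python3 - <<'E'
from h import *
F=[]
for i in range(8): F.append(telemetry.state()['ft_force']); camera('top')
print(np.mean(F,0),np.linalg.norm(np.mean(F,0)),np.std(F,0))
E
```

```text
[-3.11900125 -0.26321794  9.26559549] 9.780015964255286 [0.37558804 0.30968872 0.36468493]
```

Call:
{"name": "drive_tool", "arguments": {
  "increments": [
    [1,0,0,0,0,0,0],
    [1,0,0,0,0,0,0],
    [1,0,0,0,0,0,0],
    [1,0,0,0,0,0,0],
    [1,0,0,0,0,0,0],
    [1,0,0,0,0,0,0],
    [1,0,0,0,0,0,0],
    [1,0,0,0,0,0,0]
  ]
}}

```text
t: 20.32
eef_pos: [0.4293, 0.0121, 0.1384]
eef_rot: [-2.011, -2.413, 0.0]
ft_force: [-3.4, 0.0, 9.5]
finger_gap: 0.0006
grip_force: 4.5
```

Call:
{"name": "drive_tool", "arguments": {
  "increments": [
    [1,0,0,-0.5,0,0,0],
    [1,0,0,-1,0,0,0],
    [1,0,0,-4,0,0,0],
    [1,0,0,-15,0,0,0],
    [1,0,0,-30,0,0,0],
    [1,0,0,-40,0,0,0],
    [1,0,0,0,0,0,0],
    [1,0,0,0,0,0,0]
  ]
}}

```text
t: 21.32
eef_pos: [0.4292, 0.0123, 0.2286]
eef_rot: [2.011, 2.413, 0.001]
ft_force: [-0.4, -0.5, 0.8]
finger_gap: 0.0002
grip_force: 0.0
```

```bash
python3 lid.py
```

```text
scene -95 [None, None, np.float64(110.8), np.float64(113.3), None, np.float64(112.1), np.float64(112.5)]
top -95 [np.float64(111.5), np.float64(112.0), np.float64(111.3), np.float64(112.1), np.float64(111.6), np.float64(111.5), np.float64(111.6)]
```

The lid is flat and shut along its length, and the robot is clear of it.

```bash
python3 -c "
from h import *
print(manip.job_done())"
```

```text
the job is handed in; nothing more can be done
None
```

I unlocked the stay by its knob, lowered the lid slowly by moving the knob on round its arc, pressed it shut with about 10 N for over a second, then backed clear and handed the job in; no verdict came back.

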